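# Clamp the filter-cube carrier and hold the cube home against its sprung plunger

### The arm

A 6-joint arm with a two-finger parallel gripper is mounted at the origin on a cart in front of the work surface, level with it; the furniture and walls round the work are solid. World frame = base frame: x ahead of the robot, y to its left, z up, the work surface at z = 0. Lengths are in m, angles in rad, forces in N, time in s.
With the tool pointing down it reaches from about 0.275 to 0.75 m from the base axis. Payload 10.2 kg.
Tool frame: the origin (TCP) lies on the front face of the gripper's body, between the roots of the fingers; the fingertips stand 64 mm ahead of it and the grasp point (between the pads) lies 45 mm ahead of it; z points along the fingers, y is the line along which they close (so a half turn about z gives the same grasp; the last joint's range is limited). The gripper opens to 88 mm and grips with 3 to 60 N. Pads are 18 mm wide; open, the fingers measure 123 mm over their backs; the gripper's body (75 mm by 187 mm) begins 45 mm behind the grasp point.
Start: joints at [-1.452, 0.313, 1.498, -0, 1.331, -0.223], TCP at [0.176, -0.495, 0.303] pointing down, gripper open.
Joint ranges: [-2.94, 2.94], [-0.97, 2.17], [0.19, 2.56], [-1.23, 4.37], [0.02, 3.11], [-2.88, 2.88]. Speed limits (rad/s): [2.39, 2.39, 3.01, 3.14, 3.14, 3.14].

### API

Orientations are given as a unit quaternion [x, y, z, w].
In Python, from bench import robot gives the robot as it stands.
- The arm moves only by the shell command python3 -m pendant 'ROWS' [FORCE]. ROWS is JSON, a list that holds one entry, the list of rows, each a list of 5 numbers: the finger opening in mm, from 0 to 88.1, then the shift along the tool's x, y, z in units of 40 mm (1.0 is 40 mm), then the turn about the tool's z in rad. A call has 1 to 20 rows; each row shifts and turns the commanded pose from where the row before left it, along the tool's axes as they then stand; what a row does not reach is not made up. A row lasts 1/10 s, in which the tool goes at most 50 mm and 8.59 degrees, less where a joint would pass 70% of its speed; a pose out of reach is approached as far as the arm can. A call is refused whole if a number of a shift passes 1 or a number of a turn 0.15, either way. A call with a gripper value outside its range is refused whole. The fingers move at their own pace and stop on an object; FORCE is the grip in N (left out, the last holds). Time passes only in rows, so rows that do not move let the fingers close. It gives the time, the measured TCP pose, the force, the opening and the grip force at its end, in the units of the state.
- robot.get_obs(): the state, without advancing time (a new reading comes with each control period).
- robot.capture(name): name is "scene" or "top" or "wrist"; returns a dict with "frame" (420x560x3 uint8, blue, green, red), "range_z" (420x560 float32, m along the optical axis (not along the pixel's ray), 0 where there is no reading), "camera_matrix" (3x3 intrinsics, pixels), "R" (3x3) and "t" (3): a world point X has camera coordinates R X + t. Camera axes: x right, y down, z forward; pixel columns grow to the right and rows downward; lengths in m; the calibration is good to about 2 mm. A picture is of the moment at which its call begins.
- robot.finish_job(): hands the job in; it is judged then, once.
The state is a dict: "time_s": time; "joint_pos": joint angles; "joint_vel": joint speeds; "effort": joint torques, N m; "ee_pos": TCP position; "orientation": TCP orientation; "contact_force": force on the tool from outside, world axes, zero at the start; "torque": the same for the moment, N m; "width": finger opening in m; "finger_force": force on a finger pad.
Only numpy, scipy, OpenCV 4.12 (cv2) and the standard library are available. Lean on these libraries where they do the work, as an engineer would, in place of code of your own. Each camera call takes 0.05 s, during which the arm holds its last target. There are 200 camera calls.

### The job

The filter-cube carrier stands loose between the open jaws of the small vise: crank the vise handle clockwise until the rubber-lined jaw traps the carrier against the fixed jaw and grips it firmly, about a third of a turn more. Then stand the filter cube flat in the carrier's channel, its small pull tab towards you and the opposite face towards the sprung plunger, and gently push it along the channel against the plunger until it meets both stop screws. Finish while still gripping the cube and holding it home on the stops, so that its lock screw can be fitted; do not let go, and leave the other things on the table alone.

Things in the scene. Friction and masses are not known exactly. Their poses are not given: they have to be found in the camera images.
- vise: grey machine vise, bolted down, base 184 x 76 mm (110 over its lugs). Origin: centre of underside; x runs along the screw from the crank (-x, on the robot's left) to the fixed jaw (+x, right); +y points away from the robot. Bed top z = 30 mm; fixed jaw x 58 to 90; jaws 76 wide in y, tops at z = 70; moving jaw from x = -36 + travel to its rubber face; screw bracket x -90 to -74, top z = 71
- crank_axis (a point): point on the crank's turning axis, level with the middle of the crank handle (vise x = -130, y = 0, z = 55 mm); the axis is parallel to the vise's x axis
- crank_handle (a point): middle of the crank handle: black sleeve 12 mm thick, 40 mm long, parallel to the vise's x, 28 mm from the axis; the dark arm is at its +x end. It spins freely on its pin: fingers can hold it from above, closing along the vise's y, and carry it round the circle without turning the tool
- crank (a joint): crank angle, rad: at 0 the handle is straight above the axis; grows clockwise seen from the crank's end (top, then towards the robot, then bottom), which closes the jaw: handle = axis point + 28 mm x (-sin along vise y, +cos along z). Starts anywhere from -2.6 to 1.6; friction 0.08 N m, stays where it is left
- vise_jaw (a joint): travel of the moving jaw towards the fixed jaw, m: 1.273 mm per rad of the crank (8 mm a turn). Rubber face at vise x = -3.5 mm + travel; with the carrier pushed up to the fixed jaw the rubber touches it at 0.0075 and from there squeezes with 12 N per mm for up to 4 mm, then it is solid
- jaw_pad: black rubber liner on the moving jaw, 74 x 34 mm, rides with the jaw; its origin is at the same place as the moving jaw's: vise origin + travel along the vise's x, less its squeeze (not on the rubber itself)
- carrier: loose aluminium carrier, 0.5 kg, 54 (x) x 104 (y) x 71 mm high, on the vise bed by the fixed jaw. Origin: centre of underside; axes nearly the vise's. Channel along y (away from the robot): floor z = 38, 44 mm wide between rails 7 high and 5 thick, open at y = -52; wall at y 36 to 52, 33 mm above the floor, with plunger and stop screws
- stop_face (a point): in the carrier, on the channel floor's centre line (x = 0, z = 38) at y = +30: the plane of the two stop screws' flat ends
- stop_screws: two fixed steel stop screws, 9 mm thick, in the carrier's wall at x = -14 and +14, 14 mm above the channel floor, ends at carrier y = +30 (6 mm before the wall). Origin: that of the carrier
- plunger (a joint): sprung plunger, 8 mm steel pin in the middle of the wall, 21 mm above the channel floor: 0 = free, its nose at carrier y = +18; pushed in along +y; 0.012 = nose level with the stop screws. Spring 3 N at first touch, 9 N at 0.012; it pushes the cube back when let go. A black knob behind the wall moves out with it. A cube pressed down hard on the floor drags and jams
- filter_cube: black filter cube on the table, 90 g. Origin on its underside; body x -19 to 21, y -18 to 22, z 0 to 38 mm; pull tab sticks out 4 mm from the -y face (x -14 to 16, z 16 to 22). Grasp by the two x faces (40 mm). The +y face goes against plunger and stops, axes along the carrier's; home, its origin is 22 mm before the stop face and about 1 mm to carrier -x
- lens_canister: bystander: white canister with black lid, 42 mm wide, 56 mm tall; origin at the centre of its underside
- objective: bystander: microscope objective standing on its nose, 32 mm wide, 52 mm tall; origin at the centre of its underside
- immersion_oil: bystander: small dropper bottle, 32 mm wide, 78 mm tall; origin at the centre of its underside
- vial: bystander: brown vial, 19 mm wide, 42 mm tall; origin at the centre of its underside
- vial_b: bystander: white vial, 19 mm wide, 42 mm tall; origin at the centre of its underside
- tweezers: bystander: tweezers lying flat, 118 mm long along their y, 10 mm high
There are look-alikes about, which are no part of the job. Leave any brown look-alike of the filter_cube alone.

How it is judged:
On the way, in this order (a step that is already met when the one before it is completed fails the run):
1. the vise jaw grips the carrier firmly (contact force between each of jaw_pad, vise and carrier above 10 N), for 0.2 s.
2. the filter cube stands in the carrier's channel, between the rails (z of filter_cube in the frame of stop_face between -0.002 and 0.003 m and x of filter_cube in the frame of stop_face between -0.005 and 0.003 m and y of filter_cube in the frame of stop_face above -0.075 m and y of stop_face in the frame of filter_cube above 0.015 m), for 0.1 s.
At the end, for the whole second after the job is handed in: Liner presses the carrier (>8 N), carrier on the bed, square to the jaws; cube flat in the channel (3 mm), square, within 1.7 mm of the stops and pressing on them (>0.5 N), plunger in 10.3 mm or more; fingers still on the cube (>3 N), all still (contact force between jaw_pad and carrier above 8 N and z of carrier in the frame of vise below 0.033 m and angle between the y axis of carrier and the y axis of vise, either way round below 0.05 rad and y of filter_cube in the frame of stop_face above -0.0237 m and z of filter_cube in the frame of stop_face below 0.003 m and x of filter_cube in the frame of stop_face between -0.005 and 0.003 m and angle between the y axis of filter_cube and the y axis of carrier, either way round below 0.08 rad and angle between the z axis of filter_cube and the z axis of carrier, either way round below 0.06 rad and value of joint plunger above 0.0103 m and contact force between filter_cube and stop_screws above 0.5 N and contact force between the fingers and filter_cube above 3 N and linear speed of filter_cube below 0.01 m/s and y of stop_face in the frame of filter_cube above 0.015 m); the arm keeps its last pose, push and grip.
It fails at once if the cube is rammed onto the stops (over 45 N) (contact force between filter_cube and stop_screws above 45 N).
It fails at once if a bystander is pushed away (over 30 mm) (distance of any of lens_canister, objective, immersion_oil, vial, vial_b, tweezers from where it was at the start of the episode above 0.03 m).
It fails at once if the carrier is lifted or tipped out of the vise (z of carrier in the frame of vise above 0.045 m or angle between carrier's own z axis and vertical above 0.2 rad).
It also fails if it takes over 72 s, if anything falls off the work surface, if the arm or the gripper's body presses on something with over 40 N, if the wrist force passes 120 N, or if a joint passes its speed limit or range.

## Working session

There is one attempt and no reset: what is moved stays moved. The work goes in short steps, Python scripts to look and compute and a shell command to move; the robot and the scene stay as the last step left them, time stands still between calls to the robot, and variables do not carry over. Pictures are saved under pics/ and viewed, at most 10 in all, crops included, and the job is handed in when it is done.

```bash
mkdir -p pics; ls
cat > h.py <<'E'
import numpy as np, cv2
from bench import robot
def cap(n,save=None):
    c=robot.capture(n)
    if save: cv2.imwrite('pics/'+save,c['frame'])
    return c
def pts(c):
    K,R,t=c['camera_matrix'],c['R'],c['t']; z=c['range_z']
    v,u=np.mgrid[:z.shape[0],:z.shape[1]]
    P=np.stack([(u-K[0,2])/K[0,0]*z,(v-K[1,2])/K[1,1]*z,z],-1)
    W=(P-t)@R; W[z==0]=np.nan
    return W
def ray(c,u,v,h):
    K,R,t=c['camera_matrix'],c['R'],c['t']
    d=R.T@np.array([(u-K[0,2])/K[0,0],(v-K[1,2])/K[1,1],1]); o=-R.T@t
    return o+d*(h-o[2])/d[2]
def proj(c,X):
    p=c['R']@np.array(X)+c['t']; q=c['camera_matrix']@p; return q[:2]/q[2]
E
python3 - <<'E'
from h import *
import pickle
C={n:cap(n,n+'0.png') for n in('scene','top','wrist')}
pickle.dump(C,open('c0.pkl','wb'))
for n,c in C.items():print(n,(-c['R'].T@c['t']).round(3),c['R'].round(2).tolist(),(c['range_z']>0).mean())
o=robot.get_obs();print(o['ee_pos'],o['orientation'],o['time_s'],o['width'])
E
```

```text
pics
scene [-0.065  0.488  1.189] [[-0.73, -0.68, -0.0], [-0.53, 0.57, -0.63], [0.43, -0.45, -0.78]] 0.9959948979591837
top [ 0.344 -0.175  1.403] [[0.01, -1.0, -0.01], [-0.99, -0.0, -0.17], [0.17, 0.01, -0.99]] 0.9960756802721088
wrist [ 0.241 -0.471  0.384] [[0.34, -0.94, -0.0], [-0.91, -0.32, 0.27], [-0.26, -0.09, -0.96]] 0.9917687074829932
[ 0.17595544 -0.4945266   0.3023303 ] [ 9.85431584e-01  1.70071768e-01  2.49260047e-05 -4.32353346e-04] 0.15 0.087889741727629
```

View pics/top0.png

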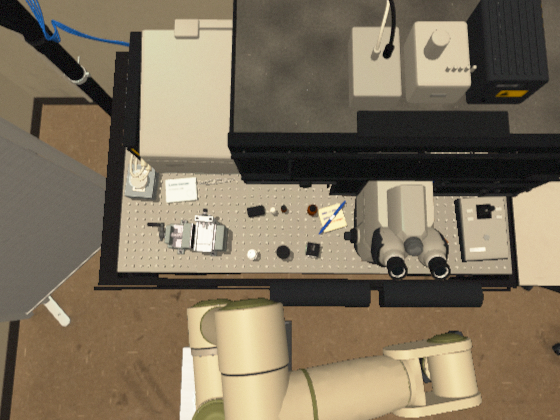

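View pics/scene0.png

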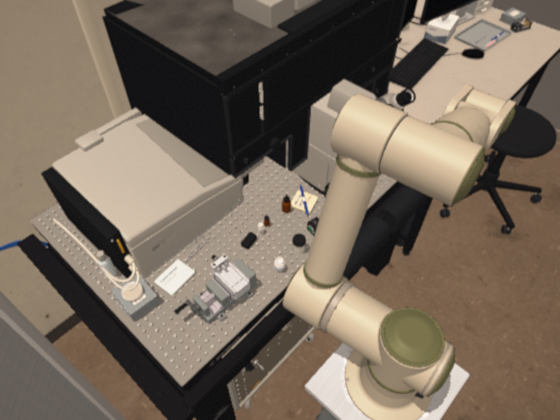

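The top view shows the vise at about (200,235) px, its crank at (157,230), and cube-like objects at (256,211) and (313,249). I'll enlarge that area.

Run:
```python
from h import *
import pickle
C=pickle.load(open('c0.pkl','rb'))
f=C['top']['frame'][170:280,135:355]
g=C['scene']['frame'][180:330,165:345]
a=cv2.resize(f,(704,352),interpolation=cv2.INTER_CUBIC);
b=cv2.resize(g,(288,240),interpolation=cv2.INTER_CUBIC)
cv2.imwrite('pics/topz.png',a)
W=pts(C['top'])
for u,v in[(256,211),(313,249),(157,230),(205,220),(205,235),(175,230),(220,235),(252,255),(283,252),(273,211),(284,209),(312,210)]:
    print((u,v),W[v,u].round(4),C['top']['frame'][v,u])
print(C['top']['camera_matrix'])
```

```text
(256, 211) [ 0.5742 -0.0638  0.0207] [33 33 37]
(313, 249) [ 0.453  -0.2446  0.0306] [ 95 108 114]
(157, 230) [0.5138 0.2545 0.0047] [141 165 183]
(205, 220) [0.533  0.0824 0.1002] [242 249 252]
(205, 235) [0.4914 0.0873 0.0669] [241 249 251]
(175, 230) [0.5109 0.1897 0.0304] [126 135 145]
(220, 235) [0.4915 0.0412 0.068 ] [155 176 178]
(252, 255) [ 0.4324 -0.0559  0.0466] [251 254 254]
(283, 252) [ 0.4415 -0.1515  0.0544] [34 39 43]
(273, 211) [ 0.5713 -0.1189  0.0392] [188 224 235]
(284, 209) [ 0.5773 -0.1535  0.042 ] [31 37 41]
(312, 210) [ 0.5712 -0.2406  0.0616] [20 23 27]
[[439.23049948   0.         287.30229176]
 [  0.         439.23049948 209.98783977]
 [  0.           0.           1.        ]]
```

View pics/topz.png

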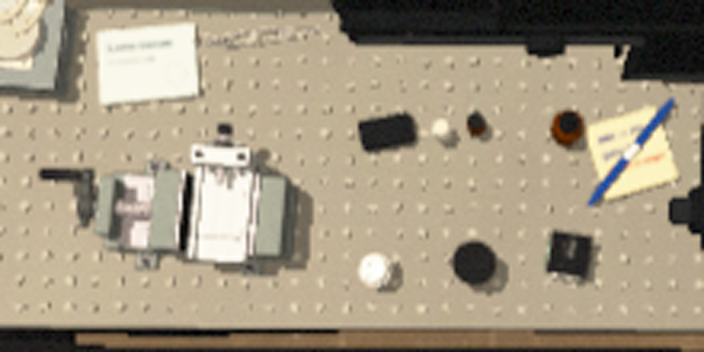

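```bash
cat >> h.py <<'E'
def jog(target,psi):
    o=robot.get_obs(); q=o['orientation']; p=2*np.arctan2(q[1],q[0])
    d=np.array(target)-o['ee_pos']
    x=np.array([np.cos(p),np.sin(p),0]);y=np.array([np.sin(p),-np.cos(p),0])
    dt=(p-psi+np.pi)%(2*np.pi)-np.pi
    print('units x,y,z',(np.array([d@x,d@y,-d[2]])/.04).round(3),'turn',dt.round(3),'psi',round(p,4),'pos',o['ee_pos'].round(4),'F',o['contact_force'].round(1),'t',o['time_s'],'q',np.round(o['joint_pos'],2),'w',round(o['width'],4))
E
python3 - <<'E'
from h import *
import pickle
C=pickle.load(open('c0.pkl','rb'))
W=pts(C['top']).reshape(-1,3);W=W[~np.isnan(W).any(1)]
for x in np.arange(.2,.8,.05):
    r=[]
    for y in np.arange(.35,-.65,-.05):
        m=(abs(W[:,0]-x)<.025)&(abs(W[:,1]-y)<.025)
        r.append('%5d'%(1000*W[m,2].max()) if m.any() else '    .')
    print('%.2f'%x,*r)
jog([.38,-.245,.30],0)
E
```

```text
0.20  -853     .     .     .     .   251   327   459   666   680   678   639   622   607   590   568   547   536   515  -858
0.25  -852  -854  -858  -864  -859   257   346   501   670   682   678  -856  -852  -857   -69   552   547   536   514   343
0.30  -853  -852  -852  -847  -854   257   301   431   671   681   676    10    13    15    12    12    17    12    13    13
0.35   -10   -10   -11    -9    -9    -8    -8   -10   -10     9    12     9    11    10    10   435   434   436    12    13
0.40     8    10     8     9     9     8    10    10    43     8    48     8     6     5   383   445   440   444   402     5
0.45    10    10     8    76    74    78    79     9    56     8    63    42    46    12   384   405   415   405   394     0
0.50    11     7    72    75    78    98    80     9    12     9     9     8    24    24    93   390   401   402   343     .
0.55     7     7    68    67    74   108   105     8    27    45    11     6    64    26    17   388   402   400   337     .
0.60    49    49    48    19    17    11    12     7   602   603   602   602   602   604   605   603   603   604   604   605
0.65    62   135   134    17    18    10    10     9   600   600   601   601   600   606   605   605   605   605   605   605
0.70    65   248   250   221   217   215   209   205   594   593   593   593   594   655   655   675   688   701   701   701
0.75    87   253   252   226   221   217   215   210   594   593   594   594   593   703   717   725   725   701   702   702
0.80     4   250   253   232   227   224   222   220   593   593   594   593   594   655   737   675   675   702   702   701
units x,y,z [ 6.897 -4.167  0.058] turn 0.342 psi 0.3418 pos [ 0.176  -0.4945  0.3023] F [-0.3  0.6  0.1] t 0.15 q [-1.45  0.31  1.5   0.    1.33 -0.22] w 0.0879
```

```bash
python3 -m pendant '[[[88,0.68,-0.8,0,0],[88,0.68,-0.8,0,0],[88,0.68,-0.8,0,0],[88,0.68,-0.8,0,0],[88,0.68,-0.8,0,0],[88,0.87,-0.22,0,0],[88,0.87,-0.22,0,0],[88,0.87,-0.22,0,0],[88,0.87,-0.22,0,0],[88,0,0,0,0.1],[88,0,0,0,0]]]'
python3 - <<'E'
from h import *
import pickle
c=cap('wrist','w1.png');pickle.dump(c,open('w1.pkl','wb'))
print(c['camera_matrix'][0,0])
jog([.38,-.245,.30],0)
E
```

```text
time_s: 1.25
ee_pos: [0.3702, -0.2179, 0.3025]
orientation: [0.993, 0.121, -0.0, -0.0]
contact_force: [-0.0, 0.8, -0.5]
width: 0.0883
finger_force: 0.0
299.2448940650594
units x,y,z [0.086 0.709 0.063] turn 0.244 psi 0.2442 pos [ 0.3698 -0.2183  0.3025] F [ 0.2 -0.6  0. ] t 1.3 q [-0.81  0.1   1.76 -0.    1.28  0.52] w 0.0881
```

View pics/w1.png

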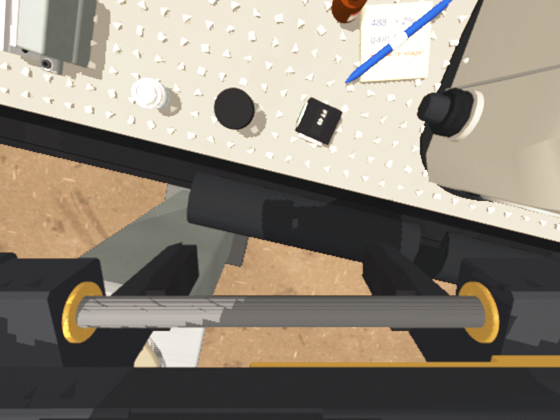

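Run:
```python
from h import *
import pickle
c=pickle.load(open('w1.pkl','rb'));t=pickle.load(open('c0.pkl','rb'))
a=cv2.resize(c['frame'][85:160,280:360],(560,525),interpolation=cv2.INTER_CUBIC)
b=cv2.resize(t['scene']['frame'][225:255,230:330],(560,168),interpolation=cv2.INTER_CUBIC)
cv2.imwrite('pics/cz.png',a)
W=pts(c)
for v in range(94,150,4): print(v,[ '%.3f'%W[v,u,2] for u in range(290,352,5)])
print(W[120,320])
```

```text
94 ['-0.001', '0.001', '-0.000', '-0.001', '-0.001', '-0.002', '0.001', '-0.002', '-0.001', '-0.000', '-0.001', '-0.001', '-0.001']
98 ['-0.001', '-0.001', '-0.001', '-0.001', '0.038', '0.037', '-0.001', '-0.002', '-0.001', '-0.002', '-0.002', '-0.001', '-0.001']
102 ['-0.002', '-0.000', '-0.002', '0.001', '0.038', '0.038', '0.039', '0.004', '-0.000', '-0.002', '-0.002', '-0.002', '0.001']
106 ['-0.001', '0.001', '0.000', '0.031', '0.039', '0.038', '0.038', '0.039', '0.037', '-0.000', '-0.000', '0.004', '0.000']
110 ['-0.001', '-0.001', '0.000', '0.037', '0.037', '0.037', '0.038', '0.039', '0.039', '0.038', '0.036', '0.003', '-0.001']
114 ['0.000', '0.001', '0.020', '0.038', '0.038', '0.037', '0.039', '0.038', '0.038', '0.039', '0.037', '-0.002', '0.000']
118 ['-0.000', '-0.001', '0.035', '0.038', '0.039', '0.038', '0.037', '0.039', '0.038', '0.037', '0.037', '-0.001', '-0.001']
122 ['-0.000', '-0.001', '0.038', '0.037', '0.040', '0.037', '0.038', '0.039', '0.038', '0.037', '-0.001', '0.000', '0.000']
126 ['-0.002', '-0.001', '0.038', '0.039', '0.038', '0.039', '0.038', '0.037', '0.039', '0.038', '-0.000', '-0.002', '-0.001']
130 ['-0.002', '0.004', '0.037', '0.038', '0.039', '0.038', '0.037', '0.038', '0.037', '0.004', '0.005', '-0.002', '-0.000']
134 ['-0.001', '-0.001', '0.021', '0.039', '0.038', '0.037', '0.040', '0.038', '0.037', '-0.002', '-0.001', '0.001', '-0.002']
138 ['-0.000', '0.004', '-0.002', '0.021', '0.022', '0.037', '0.039', '0.037', '0.038', '-0.000', '0.001', '-0.001', '0.001']
142 ['-0.000', '0.000', '-0.001', '-0.001', '-0.000', '0.022', '0.021', 'nan', '-0.000', '-0.001', '-0.000', '-0.000', '-0.001']
146 ['-0.001', '-0.000', '0.000', '-0.001', '-0.001', '0.005', '-0.001', '-0.002', '0.004', '0.004', '-0.002', '-0.000', '-0.001']
[ 0.45236249 -0.24289068  0.03832758]
```

View pics/cz.png

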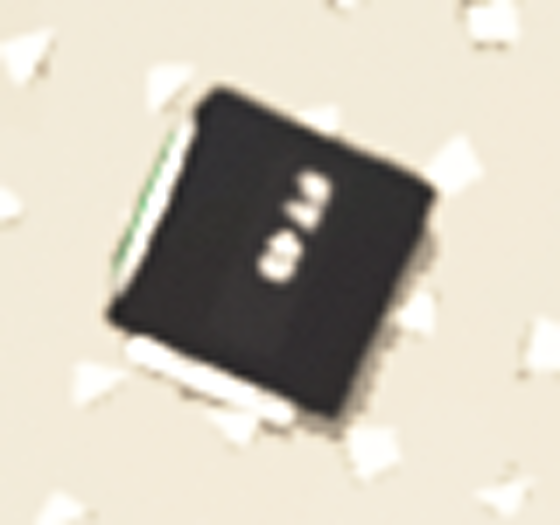

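The crop shows the black cube (top 38 mm by depth), with the white pull tab (z about 21 mm) on its near lower edge at about (305,140) px in the full wrist image, so the cube's +y points roughly ahead.

Run:
```python
from h import *
import pickle
c=pickle.load(open('w1.pkl','rb'))
W=pts(c)
m=np.zeros(W.shape[:2],bool);m[85:160,280:360]=1
top=m&(W[...,2]>.033)
k=cv2.findContours(top.astype(np.uint8),cv2.RETR_EXTERNAL,cv2.CHAIN_APPROX_NONE)[0]
k=max(k,key=cv2.contourArea)
p=np.array([ray(c,u,v,.038)[:2] for u,v in k[:,0]],np.float32)
r=cv2.minAreaRect(p*1000);print(r)
tab=m&(W[...,2]>.017)&(W[...,2]<.025);print(np.nanmedian(W[tab],0),tab.sum())
t=pickle.load(open('c0.pkl','rb'))['top'];T=pts(t)
q=(abs(T[...,0]-.453)<.04)&(abs(T[...,1]+.245)<.04)&(T[...,2]>.03);print('top view',T[q].mean(0))
# vise from top view
v=lambda lo,hi:(T[...,0]>.42)&(T[...,0]<.6)&(T[...,1]>-.02)&(T[...,1]<.3)&(T[...,2]>lo)&(T[...,2]<hi)
for lo,hi in((.06,.074),(.09,.12),(.025,.034),(.034,.06)):
    M=v(lo,hi);n,L,S,G=cv2.connectedComponentsWithStats(M.astype(np.uint8))
    for i in range(1,n):
        if S[i,4]>15: P=T[L==i];print(lo,hi,S[i,4],P.min(0).round(3),P.max(0).round(3),'px',G[i].round(0),[round(float(z),1) if np.isscalar(z) else np.round(z,1) for z in cv2.minAreaRect((P[:,:2]*1000).astype(np.float32))])
jog([.45,.12,.30],1.571)
```

```text
((451.51824951171875, -241.67208862304688), (41.47271728515625, 39.734859466552734), 81.09730529785156)
[ 0.43042668 -0.23644078  0.02199581] 91
top view [ 0.4541778  -0.2432452   0.03714741]
0.06 0.074 702 [0.443 0.029 0.06 ] [0.541 0.119 0.074] px [209. 237.] [array([492.1,  73.2]), array([87.3, 98.6]), 86.4]
0.06 0.074 473 [0.454 0.124 0.06 ] [0.532 0.268 0.074] px [177. 233.] [array([493.8, 197. ]), array([144.8,  74.2]), 87.8]
0.09 0.12 147 [0.515 0.061 0.09 ] [0.571 0.114 0.108] px [204. 217.] [array([539.8,  88. ]), array([48.3, 46.1]), 42.1]
0.025 0.034 65 [0.504 0.167 0.025] [0.531 0.205 0.033] px [177. 228.] [array([517.5, 185.8]), array([37.4, 26.2]), 89.9]
0.025 0.034 80 [0.458 0.166 0.025] [0.489 0.21  0.034] px [176. 242.] [array([473.3, 188.3]), array([31.6, 44.1]), 0.5]
0.034 0.06 43 [0.455 0.123 0.035] [0.528 0.129 0.06 ] px [194. 236.] [array([491.8, 125.7]), array([ 2.4, 73.3]), 86.9]
0.034 0.06 56 [0.468 0.166 0.034] [0.522 0.206 0.06 ] px [173. 235.] [array([491.2, 183. ]), array([34.3, 54.9]), 76.4]
0.034 0.06 30 [0.45  0.029 0.035] [0.521 0.034 0.058] px [224. 238.] [array([485.7,  31.3]), array([ 1.7, 71.4]), 87.1]
units x,y,z [ 3.99  -7.723  0.063] turn -1.327 psi 0.2442 pos [ 0.3698 -0.2183  0.3025] F [ 0.2 -0.6  0. ] t 1.3 q [-0.81  0.1   1.76 -0.    1.28  0.52] w 0.0881
```

```bash
python3 -m pendant '[[[88,0.5,-0.835,0,0],[88,0.5,-0.835,0,0],[88,0.5,-0.835,0,0],[88,0.5,-0.835,0,0],[88,0.5,-0.835,0,0],[88,0.5,-0.835,0,0],[88,0.5,-0.835,0,0],[88,0.5,-0.835,0,0],[88,0,0,0,-0.148],[88,0,0,0,-0.148],[88,0,0,0,-0.148],[88,0,0,0,-0.148],[88,0,0,0,-0.148],[88,0,0,0,-0.148],[88,0,0,0,-0.148],[88,0,0,0,-0.148],[88,0,0,0,-0.148],[88,0,0,0,0]]]'
python3 - <<'E'
from h import *
import pickle
c=cap('wrist','w2.png');pickle.dump(c,open('w2.pkl','wb'))
jog([.49,.25,.20],1.571)
W=pts(c)
M=(W[...,1]>.215)&(W[...,1]<.33)&(W[...,0]<.58)&(W[...,2]>.02)&(W[...,0]>.42)&(W[...,2]<.12)
print(W[M].min(0),W[M].max(0))
E
```

```text
time_s: 3.1
ee_pos: [0.4611, 0.0785, 0.3027]
orientation: [0.705, 0.709, -0.0, -0.0]
contact_force: [1.0, 0.8, -0.1]
width: 0.088
finger_force: 0.0
units x,y,z [4.284 0.723 2.568] turn 0.0 psi 1.5711 pos [0.4611 0.0786 0.3027] F [ 0.7  0.1 -0.2] t 3.15 q [-0.08  0.19  1.66 -0.    1.29 -0.08] w 0.0878
[0.45630646 0.21504311 0.02270811] [0.52983853 0.26093474 0.0696182 ]
```

View pics/w2.png

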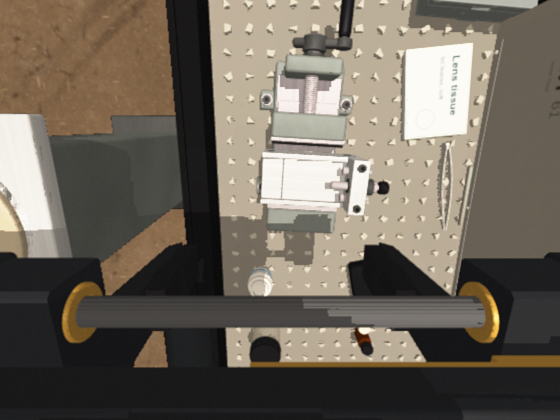

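Wrist view: vise centred at about (308,130), bracket (313,65), crank arm (300-350,43), black handle running up from (347,40) off the image top; carrier at (312,182) with the wall/plunger knob at (383,187).

Run:
```python
from h import *
import pickle
c=pickle.load(open('w2.pkl','rb'));W=pts(c);f=c['frame']
def rect(M,h,name):
    k=max(cv2.findContours(M.astype(np.uint8),cv2.RETR_EXTERNAL,cv2.CHAIN_APPROX_NONE)[0],key=cv2.contourArea)
    p=np.array([ray(c,u,v,h)[:2] for u,v in k[:,0]],np.float32)*1000
    r=cv2.minAreaRect(p);print(name,np.round(r[0],1),np.round(r[1],1),round(r[2],2),'z',np.nanmedian(W[M][:,2]).round(4),'px',k[:,0].min(0),k[:,0].max(0))
Z=W[...,2]
def box(u0,u1,v0,v1):
    m=np.zeros(Z.shape,bool);m[v0:v1,u0:u1]=1;return m
rect(box(255,365,105,150)&(Z>.064)&(Z<.076),.070,'mjaw')
rect(box(275,360,50,80)&(Z>.064)&(Z<.078),.071,'bracket')
rect(box(255,375,145,240)&(Z>.073)&(Z<.08),.075,'rails')
rect(box(255,375,145,240)&(Z>.064)&(Z<.072),.068,'floor+jaw')
rect(box(335,380,150,220)&(Z>.095)&(Z<.106),.101,'wall')
H=box(330,365,0,36)&(Z>.03)
for v in range(0,48,5):
    r=np.where(H[v] )[0] if v<36 else []
    if len(r): P=W[v,r];print(v,r.min(),r.max(),P[:,:].mean(0).round(4),Z[v,r].max().round(4))
for v in (43,): print([(u,W[v,u].round(3).tolist()) for u in range(295,356,6)])
print(f[15,340:355].tolist())
```

```text
mjaw [489.1 143.8] [31.7 75.3] 86.73 z 0.0701 px [271 111] [346 147]
bracket [492.5 204.9] [19.6 55.4] 86.9 z 0.0706 px [285  52] [343  75]
rails [490.7 114.7] [ 8.7 96.4] 86.92 z 0.0749 px [263 152] [357 165]
floor+jaw [485.4  91.1] [44.7 89. ] 86.97 z 0.0683 px [262 157] [347 202]
wall [540.   90.3] [28.1 54. ] 0.32 z 0.1008 px [347 159] [377 214]
0 342 354 [0.5226 0.2599 0.0643] 0.0659
5 341 354 [0.5226 0.256  0.0636] 0.0659
10 341 353 [0.5223 0.2518 0.0642] 0.0659
15 340 353 [0.5222 0.2479 0.0635] 0.0659
20 340 352 [0.5219 0.2435 0.0641] 0.0663
25 339 351 [0.5213 0.2395 0.0634] 0.0655
30 339 351 [0.5215 0.2351 0.064 ] 0.0664
35 339 350 [0.5215 0.2312 0.0628] 0.064
[(295, [0.474, 0.225, 0.06]), (301, [0.48, 0.225, 0.058]), (307, [0.486, 0.224, 0.064]), (313, [0.491, 0.223, 0.067]), (319, [0.497, 0.223, 0.066]), (325, [0.503, 0.224, 0.064]), (331, [0.509, 0.224, 0.064]), (337, [0.514, 0.224, 0.064]), (343, [0.52, 0.224, 0.066]), (349, [0.526, 0.224, 0.065]), (355, [0.546, 0.239, -0.0])]
[[52, 58, 64], [20, 19, 21], [21, 19, 21], [28, 27, 27], [33, 32, 33], [44, 43, 45], [56, 55, 59], [58, 59, 63], [50, 50, 53], [37, 35, 38], [27, 25, 26], [24, 22, 23], [41, 46, 49], [107, 124, 134], [151, 174, 186]]
```

Run:
```python
from h import *
import pickle
C=pickle.load(open('c0.pkl','rb'))
for n in('top','scene'):
    T=pts(C[n]).reshape(-1,3);m=(T[:,0]>.56)&(T[:,0]<.68)&(T[:,1]>.19)&(T[:,1]<.34)&(T[:,2]>.03);P=T[m]
    for lo,hi in((.03,.065),(.065,.09),(.09,.3)):
        Q=P[(P[:,2]>lo)&(P[:,2]<hi)]
        if len(Q):print(n,lo,len(Q),Q.min(0).round(3),Q.max(0).round(3), 'y<.31 minx',Q[Q[:,1]<.31][:,0].min().round(3))
jog([.5227,.2593,.16],1.516)
```

```text
top 0.03 501 [0.615 0.257 0.03 ] [0.68  0.339 0.065] y<.31 minx 0.615
top 0.065 36 [0.651 0.269 0.065] [0.677 0.327 0.09 ] y<.31 minx 0.651
top 0.09 44 [0.662 0.266 0.091] [0.679 0.315 0.137] y<.31 minx 0.662
scene 0.03 654 [0.606 0.262 0.03 ] [0.68  0.34  0.065] y<.31 minx 0.606
scene 0.065 58 [0.656 0.269 0.065] [0.678 0.314 0.09 ] y<.31 minx 0.656
scene 0.09 77 [0.655 0.268 0.091] [0.68  0.321 0.139] y<.31 minx 0.655
units x,y,z [4.517 1.54  3.568] turn 0.055 psi 1.5711 pos [0.4611 0.0786 0.3027] F [ 0.7  0.1 -0.2] t 3.15 q [-0.08  0.19  1.66 -0.    1.29 -0.08] w 0.0878
```

```bash
python3 -m pendant '[[[40,0,0,0,0.055],[40,0.92,0.258,0,0],[40,0.92,0.258,0,0],[40,0.92,0.258,0,0],[40,0.92,0.258,0,0],[40,0.92,0.258,0,0],[40,0,0,0.89,0],[40,0,0,0.89,0],[40,0,0,0.89,0],[40,0,0,0.89,0],[40,0,0,0,0]]]'
python3 - <<'E'
from h import *
c=cap('wrist','w3.png');W=pts(c)
jog([.5227,.2593,.105],1.516)
M=(W[...,2]>.045)&(W[...,2]<.075)&(abs(W[...,0]-.522)<.03)&(W[...,1]>.245)&(W[...,1]<.3)
v,u=np.where(M);print(M.sum(),W[M].min(0),W[M].max(0),np.median(W[M],0),u.min(),u.max(),v.min(),v.max())
E
```

```text
time_s: 4.25
ee_pos: [0.5206, 0.2594, 0.1562]
orientation: [0.726, 0.687, -0.004, -0.002]
contact_force: [-0.1, -0.1, 0.2]
width: 0.0402
finger_force: 0.0
units x,y,z [-0.012  0.021  1.357] turn 0.0 psi 1.5162 pos [0.5219 0.2598 0.1593] F [-0.1 -0.3  0.5] t 4.3 q [0.26 0.58 1.49 0.   1.08 0.32] w 0.0402
795 [0.51726674 0.24504638 0.05535733] [0.5298166  0.27185416 0.06676318] [0.52363356 0.25928335 0.06417933] 278 296 218 262
```

```bash
python3 -m pendant '[[[40,0,0.02,0.68,0],[40,0,0,0.68,0],[40,0,0,0,0],[8,0,0,0,0],[8,0,0,0,0],[8,0,0,0,0],[8,0,0,0,0],[8,0,0,0,0],[8,0,0,0,0]]]' 25
python3 - <<'E'
from h import *
jog([.5227,.2593,.105],1.516)
o=robot.get_obs();print(o['finger_force'])
a=-1.39+np.arange(0,32)*.3
print(np.c_[a[1:],-.7*np.diff(np.sin(a)),-.7*np.diff(np.cos(a))].round(3).tolist())
E
```

```text
time_s: 5.2
ee_pos: [0.5238, 0.2604, 0.1067]
orientation: [0.725, 0.688, 0.001, 0.001]
contact_force: [3.4, 1.2, 3.4]
width: 0.0113
finger_force: 24.9
units x,y,z [-0.029 -0.025  0.043] turn 0.003 psi 1.5187 pos [0.5238 0.2604 0.1067] F [3.4 1.2 3.4] t 5.2 q [ 0.26  0.66  1.52 -0.    0.96  0.31] w 0.0113
24.858568803720118
[[-1.09, -0.068, -0.198], [-0.79, -0.123, -0.169], [-0.49, -0.168, -0.125], [-0.19, -0.197, -0.07], [0.11, -0.209, -0.008], [0.41, -0.202, 0.054], [0.71, -0.177, 0.111], [1.01, -0.136, 0.159], [1.31, -0.084, 0.192], [1.61, -0.023, 0.208], [1.91, 0.039, 0.205], [2.21, 0.098, 0.185], [2.51, 0.148, 0.147], [2.81, 0.185, 0.097], [3.11, 0.206, 0.038], [3.41, 0.208, -0.025], [3.71, 0.191, -0.085], [4.01, 0.158, -0.138], [4.31, 0.11, -0.178], [4.61, 0.052, -0.203], [4.91, -0.01, -0.209], [5.21, -0.071, -0.197], [5.51, -0.126, -0.167], [5.81, -0.17, -0.122], [6.11, -0.198, -0.066], [6.41, -0.209, -0.005], [6.71, -0.201, 0.057], [7.01, -0.175, 0.114], [7.31, -0.134, 0.161], [7.61, -0.08, 0.193], [7.91, -0.02, 0.208]]
```

Gripped the handle; first half-turn in small steps, then check the force.

```bash
python3 -m pendant '[[[8,0,-0.068,-0.198,0],[8,0,-0.123,-0.169,0],[8,0,-0.168,-0.125,0],[8,0,-0.197,-0.07,0],[8,0,-0.209,-0.008,0],[8,0,-0.202,0.054,0],[8,0,-0.177,0.111,0],[8,0,-0.136,0.159,0],[8,0,-0.084,0.192,0],[8,0,-0.023,0.208,0]]]'
python3 - <<'E'
from h import *
jog([.4951-28e-3+.0004,.2607+.0015,.055+.045-.001],1.516);print(robot.get_obs()['finger_force'])
E
```

```text
time_s: 6.2
ee_pos: [0.4681, 0.2634, 0.0996]
orientation: [0.725, 0.689, 0.001, 0.0]
contact_force: [8.2, 1.0, 4.8]
width: 0.0119
finger_force: 24.8
units x,y,z [-0.03  -0.013  0.016] turn 0.003 psi 1.5189 pos [0.4681 0.2634 0.0996] F [8.2 1.  4.8] t 6.2 q [0.29 0.59 1.68 0.   0.88 0.35] w 0.0119
24.839607044496006
```

```bash
python3 -m pendant '[[[8,0,0.045,0.205,0],[8,0,0.098,0.185,0],[8,0,0.148,0.147,0],[8,0,0.185,0.097,0],[8,0,0.206,0.038,0],[8,0,0.208,-0.025,0],[8,0,0.191,-0.085,0],[8,0,0.158,-0.138,0],[8,0,0.11,-0.178,0],[8,0,0.052,-0.203,0]]]'; python3 -m pendant '[[[8,0,-0.01,-0.209,0],[8,0,-0.071,-0.197,0],[8,0,-0.126,-0.167,0],[8,0,-0.17,-0.122,0],[8,0,-0.198,-0.066,0],[8,0,-0.209,-0.005,0]]]'
```

```text
time_s: 7.2
ee_pos: [0.5236, 0.2603, 0.0968]
orientation: [0.725, 0.688, -0.0, -0.001]
contact_force: [3.2, 3.3, -4.4]
width: 0.0111
finger_force: 24.8
time_s: 7.8
ee_pos: [0.4939, 0.2622, 0.1303]
orientation: [0.725, 0.688, 0.003, 0.001]
contact_force: [3.3, 2.1, 11.3]
width: 0.0114
finger_force: 25.1
```

```bash
python3 -m pendant '[[[8,0,-0.201,0.057,0],[8,0,-0.175,0.114,0],[8,0,-0.134,0.161,0],[8,0,-0.08,0.193,0],[8,0,-0.02,0.208,0],[8,0,0.012,0.07,0],[8,0,0,0,0]]]'
python3 - <<'E'
from h import *
import pickle
jog([.53,.26,.1],1.516)
c=cap('top');pickle.dump(c,open('t2.pkl','wb'));T=pts(c)
cv2.imwrite('pics/t2.png',cv2.resize(c['frame'][195:275,140:240],(800,600),interpolation=cv2.INTER_CUBIC))
c=cap('wrist','w4.png')
E
```

```text
time_s: 8.5
ee_pos: [0.469, 0.2633, 0.0959]
orientation: [0.725, 0.688, 0.0, 0.0]
contact_force: [4.2, 4.8, 0.0]
width: 0.0116
finger_force: 25.0
units x,y,z [-0.002  1.527 -0.103] turn 0.002 psi 1.5185 pos [0.469  0.2633 0.0959] F [4.2 4.8 0. ] t 8.5 q [0.29 0.59 1.68 0.   0.87 0.35] w 0.0116
```

View pics/t2.png

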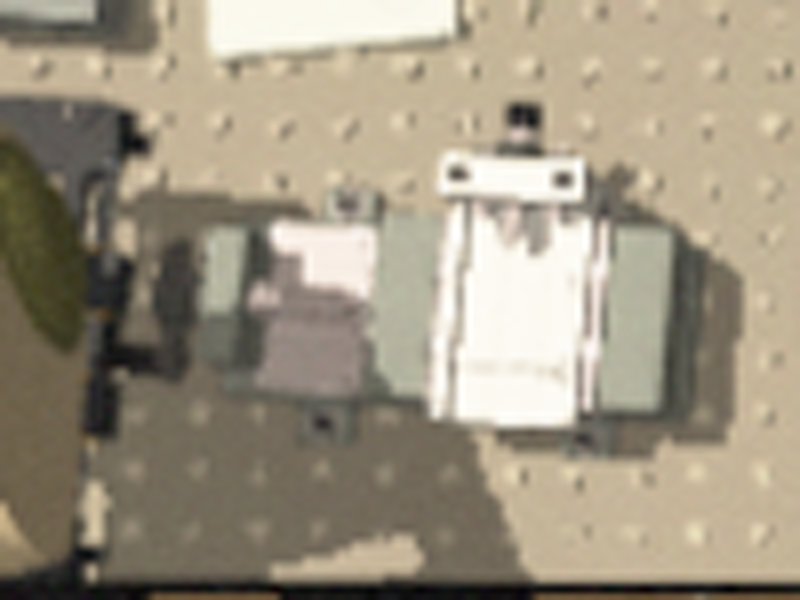

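```bash
python3 -m pendant '[[[40,0,0,0,0],[40,0,0,0,0],[40,0,0,0,0],[40,0,0,-0.6,0],[40,0,0,-1,0],[40,0,0,-1,0],[40,0,0,-1,0],[40,0,0,-1,0],[60,0,0,-0.5,0],[60,0,0,0,0]]]'
python3 - <<'E'
from h import *
import pickle
jog([.37,-.245,.303],-.16)
for n,c in (('w1',pickle.load(open('w1.pkl','rb'))),('t2',pickle.load(open('t2.pkl','rb'))),('s',cap('scene'))):
    W=pts(c).reshape(-1,3)
    M=(W[:,2]>.065)&(W[:,0]>.36)&(W[:,0]<.54)&(W[:,1]<-.28)&(W[:,1]>-.5)
    for x in np.arange(.36,.54,.02):
        Q=W[M&(abs(W[:,0]-x)<.01)]
        if len(Q): i=Q[:,1].argmax();print(n,round(x,2),Q[i].round(3))
W=pts(cap('wrist'))
E
```

```text
time_s: 9.6
ee_pos: [0.4689, 0.2632, 0.303]
orientation: [0.725, 0.688, 0.002, 0.001]
contact_force: [-0.0, -0.0, -0.6]
width: 0.0537
finger_force: 0.0
units x,y,z [-12.816  -1.809   0.   ] turn 1.679 psi 1.5188 pos [0.4689 0.2632 0.303 ] F [-0.  -0.  -0.6] t 9.6 q [ 0.29  0.34  1.46 -0.    1.34  0.35] w 0.0537
w1 0.42 [ 0.42  -0.28   0.313]
w1 0.44 [ 0.449 -0.382  0.07 ]
w1 0.46 [ 0.47  -0.355  0.07 ]
w1 0.48 [ 0.479 -0.336  0.069]
w1 0.5 [ 0.497 -0.336  0.072]
w1 0.52 [ 0.51  -0.355  0.066]
w1 0.54 [ 0.534 -0.377  0.149]
t2 0.36 [ 0.369 -0.39   0.431]
t2 0.38 [ 0.39  -0.384  0.358]
t2 0.4 [ 0.409 -0.369  0.349]
t2 0.42 [ 0.423 -0.369  0.352]
t2 0.44 [ 0.43  -0.369  0.352]
t2 0.46 [ 0.457 -0.371  0.348]
t2 0.48 [ 0.488 -0.339  0.083]
t2 0.5 [ 0.502 -0.337  0.07 ]
t2 0.52 [ 0.512 -0.356  0.068]
t2 0.54 [ 0.54  -0.378  0.182]
s 0.36 [ 0.363 -0.384  0.426]
s 0.38 [ 0.39  -0.372  0.353]
s 0.4 [ 0.409 -0.364  0.357]
s 0.42 [ 0.425 -0.364  0.336]
s 0.44 [ 0.432 -0.366  0.367]
s 0.46 [ 0.469 -0.352  0.066]
s 0.48 [ 0.478 -0.332  0.07 ]
s 0.5 [ 0.497 -0.334  0.073]
s 0.52 [ 0.517 -0.371  0.211]
s 0.54 [ 0.535 -0.373  0.13 ]
```

```bash
python3 -m pendant '[[[64,-0.96,-0.083,0,0],[64,-0.96,-0.083,0,0],[64,-0.96,-0.083,0,0],[64,-0.96,-0.083,0,0],[64,-0.96,-0.083,0,0],[64,-0.96,-0.083,0,0],[64,-0.96,-0.083,0,0],[64,-0.96,-0.083,0,0],[64,-0.96,-0.083,0,0],[64,-0.96,-0.083,0,0],[64,-0.96,-0.083,0,0],[64,-0.96,-0.083,0,0],[64,-0.96,-0.083,0,0]]]'; python3 -m pendant '[[[64,0,0,0,0.14],[64,0,0,0,0.14],[64,0,0,0,0.14],[64,0,0,0,0.14],[64,0,0,0,0.14],[64,0,0,0,0.14],[64,0,0,0,0.14],[64,0,0,0,0.14],[64,0,0,0,0.14],[64,0,0,0,0.14],[64,0,0,0,0.14],[64,0,0,0,0.14],[64,0,0,0,0]]]'
cat > cube.py <<'E'
from h import *
c=cap('wrist','w5.png');W=pts(c)
m=(abs(W[...,0]-.453)<.035)&(abs(W[...,1]+.243)<.035)&(W[...,2]>.033)&(W[...,2]<.045)
k=max(cv2.findContours(m.astype(np.uint8),cv2.RETR_EXTERNAL,cv2.CHAIN_APPROX_NONE)[0],key=cv2.contourArea)
p=np.array([ray(c,u,v,.038)[:2] for u,v in k[:,0]],np.float32)
print(cv2.minAreaRect(p*1000),k[:,0].min(0),k[:,0].max(0),np.median(W[m][:,2]))
jog([.449,-.2335,.16],-.16)
E
python3 cube.py
```

```text
time_s: 11.0
ee_pos: [0.3985, -0.2345, 0.2987]
orientation: [0.725, 0.688, -0.0, -0.002]
contact_force: [1.3, 0.1, -0.5]
width: 0.064
finger_force: 0.0
time_s: 12.3
ee_pos: [0.399, -0.2329, 0.2989]
orientation: [0.997, -0.081, -0.001, -0.001]
contact_force: [-0.8, 0.4, 0.7]
width: 0.0639
finger_force: 0.0
((451.7017822265625, -242.349609375), (40.58296585083008, 39.13228988647461), 80.72047424316406) [263 120] [299 156] 0.03790244094772331
units x,y,z [ 1.235 -0.183  3.478] turn 0.002 psi -0.1583 pos [ 0.3991 -0.2329  0.2991] F [ 0.1 -0.   0. ] t 12.35 q [-0.78  0.18  1.68 -0.    1.29  0.95] w 0.0636
```

```bash
python3 -m pendant '[[[64,0.59,-0.09,0,0.002],[64,0.59,-0.09,0,0],[64,0,0,0.9,0],[64,0,0,0.9,0],[64,0,0,0.9,0],[64,0,0,0.9,0],[64,0,0,0.8,0],[64,0,0,0.5,0],[64,0,0,0.6,0],[64,0,0,0,0]]]'
python3 - <<'E'
from h import *
jog([.447,-.2335,.079],-.162)
E
```

```text
time_s: 13.35
ee_pos: [0.4457, -0.2326, 0.0776]
orientation: [0.997, -0.08, -0.003, -0.002]
contact_force: [-0.2, 0.3, 0.6]
width: 0.0642
finger_force: 0.0
units x,y,z [ 0.035  0.018 -0.035] turn 0.002 psi -0.16 pos [ 0.4457 -0.2326  0.0776] F [-0.2  0.3  0.6] t 13.35 q [-0.71  0.57  1.79 -0.    0.79  1.02] w 0.0642
```

```bash
python3 -m pendant '[[[50,0,0,0,0],[44,0,0,0,0],[36,0,0,0,0],[36,0,0,0,0],[36,0,0,0,0],[36,0,0,0,0],[36,0,0,0,0],[36,0,0,0,0],[36,0,0,0,0]]]' 25
python3 - <<'E'
from h import *
jog([.447,-.2335,.079],-.162);print(robot.get_obs()['finger_force'])
E
```

```text
time_s: 14.25
ee_pos: [0.4475, -0.234, 0.0816]
orientation: [0.997, -0.081, 0.001, 0.001]
contact_force: [-1.4, -0.0, 7.2]
width: 0.0397
finger_force: 25.0
units x,y,z [-0.014 -0.012  0.064] turn -0.001 psi -0.1629 pos [ 0.4475 -0.234   0.0816] F [-1.4 -0.   7.2] t 14.25 q [-0.71  0.57  1.78 -0.    0.79  1.02] w 0.0397
24.997560800984502
```

```bash
python3 -m pendant '[[[36,0,0,-0.2,0],[36,0,0,-0.5,0],[36,0,0,-0.9,0],[36,0,0,-0.9,0],[36,0,0,-0.9,0],[36,0,0,-0.8,0],[36,-0.169,-0.9,0,0],[36,-0.169,-0.9,0,0],[36,-0.169,-0.9,0,0],[36,-0.169,-0.9,0,0],[36,-0.169,-0.9,0,0],[36,-0.169,-0.9,0,0],[36,-0.169,-0.9,0,0],[36,-0.169,-0.9,0,0],[36,-0.169,-0.9,0,0],[36,0,0,0,-0.108],[36,0,0,0,0],[36,0,0,0,0]]]'
cat > car.py <<'E'
from h import *
import sys
c=cap('wrist',sys.argv[1]);W=pts(c);Z=W[...,2]
jog([.4657,.0931,.16],-.055);print(robot.get_obs()['finger_force'])
B=(W[...,0]>.42)&(W[...,0]<.58)&(W[...,1]>0)&(W[...,1]<.14)
def rect(M,h,name):
    M=M&B
    if not M.any(): print(name,0);return
    k=max(cv2.findContours(M.astype(np.uint8),cv2.RETR_EXTERNAL,cv2.CHAIN_APPROX_NONE)[0],key=cv2.contourArea)
    p=np.array([ray(c,u,v,h)[:2] for u,v in k[:,0]],np.float32)*1000
    r=cv2.minAreaRect(p);print(name,np.round(r[0],1),np.round(r[1],1),round(r[2],2),'z',np.nanmedian(Z[M]).round(4),'px',k[:,0].min(0),k[:,0].max(0))
rect((Z>.096)&(Z<.107),.101,'wall')
L=(Z>.0725)&(Z<.08)
n,l,S,G=cv2.connectedComponentsWithStats((L&B).astype(np.uint8))
for i in range(1,n):
    if S[i,4]>40: rect(l==i,.075,'rail%d'%i)
M=B&(Z>.064)&(Z<.0715)
for x in np.arange(.43,.53,.01):
    for nm,m in(('rail',L),('low',M)):
        s=np.sort(W[m&B&(abs(W[...,0]-x)<.0015)][:,1])
        if len(s): g=np.where(np.diff(s)>.004)[0];print(round(x,2),nm,[(s[a].round(4),s[b].round(4)) for a,b in zip(np.r_[0,g+1],np.r_[g,len(s)-1])])
E
python3 car.py w6.png
```

```text
time_s: 16.05
ee_pos: [0.4396, 0.0956, 0.2488]
orientation: [1.0, -0.029, 0.0, 0.0]
contact_force: [0.2, 0.8, -0.7]
width: 0.0399
finger_force: 25.0
units x,y,z [0.653 0.02  2.218] turn -0.003 psi -0.0582 pos [0.4397 0.0954 0.2487] F [ 0.8 -0.4 -1.4] t 16.1 q [-0.05  0.2   1.79 -0.    1.15  1.58] w 0.0396
24.998223795555532
wall [539.   87.9] [53.7 24.4] 86.7 z 0.1009 px [245  61] [320  98]
rail1 [486.3 115.2] [ 5.4 88.2] 86.29 z 0.075 px [250  98] [257 204]
rail4 [484.   66.6] [ 5.2 87.3] 86.78 z 0.0749 px [308  98] [315 203]
0.44 rail [(np.float64(0.0672), np.float64(0.0708))]
0.44 low [(np.float64(0.0719), np.float64(0.0882))]
0.45 rail [(np.float64(0.066), np.float64(0.0705)), (np.float64(0.1151), np.float64(0.1197))]
0.45 low [(np.float64(0.0337), np.float64(0.0646)), (np.float64(0.0707), np.float64(0.1149)), (np.float64(0.121), np.float64(0.139))]
0.46 rail [(np.float64(0.0658), np.float64(0.0703)), (np.float64(0.1144), np.float64(0.1188))]
0.46 low [(np.float64(0.0341), np.float64(0.0645)), (np.float64(0.0704), np.float64(0.1142)), (np.float64(0.12), np.float64(0.1398))]
0.47 
[... 938 characters left out ...]
, np.float64(0.0676)), (np.float64(0.1114), np.float64(0.1163)), (np.float64(0.1382), np.float64(0.1382))]
0.51 low [(np.float64(0.0306), np.float64(0.0613)), (np.float64(0.0678), np.float64(0.1115)), (np.float64(0.1175), np.float64(0.1395))]
0.52 rail [(np.float64(0.0624), np.float64(0.0665)), (np.float64(0.1112), np.float64(0.1155))]
0.52 low [(np.float64(0.0312), np.float64(0.0611)), (np.float64(0.0668), np.float64(0.0835)), (np.float64(0.0934), np.float64(0.111)), (np.float64(0.1167), np.float64(0.14))]
0.53 rail [(np.float64(0.0968), np.float64(0.0975)), (np.float64(0.1094), np.float64(0.1146))]
0.53 low [(np.float64(0.097), np.float64(0.0978)), (np.float64(0.1085), np.float64(0.1103))]
```

View pics/w6.png

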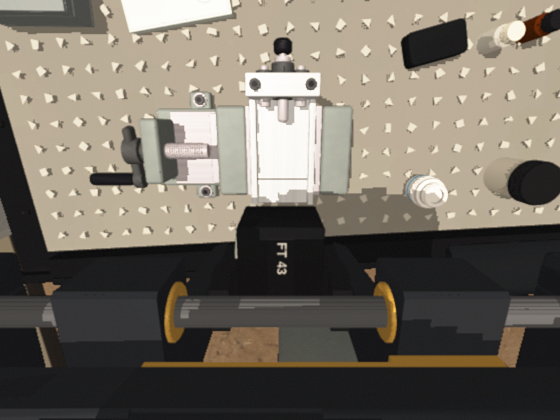

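The view shows the clamped carrier (channel u 257-308, v 100-200), plunger nose (283,118), and the cube held at (282,245) with lettering; front edge at v about 207-212, tab to the rear.

Run:
```python
from h import *
c=cap('wrist');W=pts(c)
o=robot.get_obs();p=o['ee_pos'];a=-.058
M=np.zeros(W.shape[:2],bool);M[195:290,225:335]=1
M&=(W[...,2]>.19)&(W[...,2]<.225)
print(M.sum(),np.median(W[M][:,2]),p[2]-.0436)
P=W[M];x=(P-p)@[np.cos(a),np.sin(a),0];y=(P-p)@[np.sin(a),-np.cos(a),0]
print('x',np.percentile(x,[0,1,50,99,100]).round(4),'y',np.percentile(y,[0,1,2,5,50,95,98,99,100]).round(4))
for lo,hi in((.01,.015),(.015,.02),(.02,.024)):
    m=(x>lo)&(x<hi);print(lo,y[m].min().round(4),y[m].max().round(4))
for lo,hi in((-.015,-.005),(-.005,.005),(.005,.015)):
    m=(y>lo)&(y<hi);print('front',lo,np.sort(x[m])[-5:].round(4), 'z',np.median(P[m][:,2]).round(4))
# z profile along x
for lo in np.arange(-.01,.026,.005):
    m=(x>lo)&(x<lo+.005)&(abs(y)<.015);print(lo.round(3),np.median(P[m][:,2]).round(4) if m.any() else None)
jog([.4726,.0915,.17],-.057)
```

```text
7223 0.2051249932281533 0.20509553597792976
x [-0.0066 -0.0055  0.0103  0.0257  0.0261] y [-0.0276 -0.0244 -0.0229 -0.0208  0.0001  0.0209  0.0225  0.024   0.0273]
0.01 -0.0276 0.0203
0.015 -0.0217 0.0201
0.02 -0.0193 0.0203
front -0.015 [0.0259 0.0259 0.026  0.026  0.026 ] z 0.2051
front -0.005 [0.0259 0.0259 0.0259 0.026  0.0261] z 0.2054
front 0.005 [0.0258 0.0258 0.0258 0.0259 0.0259] z 0.205
-0.01 0.2051
-0.005 0.2054
0.0 0.2054
0.005 0.2054
0.01 0.2053
0.015 0.2052
0.02 0.2051
0.025 0.1987
units x,y,z [0.825 0.048 1.967] turn -0.001 psi -0.0581 pos [0.4398 0.0953 0.2487] F [ 0.9  0.5 -1.6] t 16.15 q [-0.05  0.2   1.79 -0.    1.15  1.58] w 0.0399
```

```bash
python3 -m pendant '[[[36,0.41,0.024,0,-0.001],[36,0.41,0.024,0,0],[36,0,0,0.5,0],[36,0,0,0.5,0],[36,0,0,0.5,0],[36,0,0,0.5,0],[36,0,0,0.2,0],[36,0,0,0,0],[36,0,0,0,0]]]'
python3 - <<'E'
from h import *
jog([.4726,.0915,.150],-.057)
E
python3 car.py w7.png | grep -E 'wall|rail[0-9]|0.5[0-9] rail'
```

```text
time_s: 17.05
ee_pos: [0.4728, 0.092, 0.1613]
orientation: [1.0, -0.028, 0.001, -0.0]
contact_force: [-0.0, -0.1, -1.1]
width: 0.0399
finger_force: 25.0
units x,y,z [-0.004  0.012  0.283] turn 0.002 psi -0.055 pos [0.4728 0.092  0.1613] F [-0.  -0.1 -1.1] t 17.05 q [-0.05  0.39  1.8   0.    0.95  1.57] w 0.0399
wall [539.7  87.9] [53.5 24.4] 86.86 z 0.101 px [223 101] [339 156]
rail1 [504.1 114.2] [ 5.3 46.7] 86.21 z 0.0749 px [233 154] [243 233]
rail2 [503.   65.6] [ 5.2 43.5] 86.75 z 0.0749 px [318 154] [328 228]
0.51 rail [(np.float64(0.0629), np.float64(0.0675)), (np.float64(0.1113), np.float64(0.1163)), (np.float64(0.139), np.float64(0.139))]
0.52 rail [(np.float64(0.0623), np.float64(0.0671)), (np.float64(0.1109), np.float64(0.1159)), (np.float64(0.1352), np.float64(0.1352))]
```

```bash
python3 -m pendant '[[[36,0,0.012,0.1,0],[36,0,0,0.08,0],[36,0,0,0.06,0],[36,0,0,0.03,0],[36,0,0,0,0],[36,0,0,0,0]]]'
python3 - <<'E'
from h import *
jog([.4976,.0901,.150],-.057)
E
```

```text
time_s: 17.7
ee_pos: [0.4724, 0.0917, 0.1498]
orientation: [1.0, -0.027, 0.0, -0.0]
contact_force: [-0.3, -0.2, -1.1]
width: 0.0399
finger_force: 25.0
units x,y,z [ 0.632  0.007 -0.005] turn 0.003 psi -0.0542 pos [0.4724 0.0917 0.1498] F [-0.3 -0.2 -1.1] t 17.7 q [-0.05  0.41  1.81  0.    0.92  1.57] w 0.0399
```

```bash
python3 -m pendant '[[[36,0.1,0,0,0.003],[36,0.1,0.004,0,0],[36,0.1,0.004,0,0],[36,0.1,0,0,0],[36,0.05,0,0,0],[36,0.05,0,0,0],[36,0,0,0,0],[36,0,0,0,0]]]'
python3 - <<'E'
from h import *
jog([.4976,.0901,.150],-.057)
E
```

```text
time_s: 18.5
ee_pos: [0.4918, 0.0903, 0.1496]
orientation: [1.0, -0.028, -0.001, 0.0]
contact_force: [-5.7, -0.2, 2.4]
width: 0.0398
finger_force: 25.0
units x,y,z [ 0.145 -0.003 -0.01 ] turn 0.0 psi -0.057 pos [0.4918 0.0903 0.1496] F [-5.7 -0.2  2.4] t 18.5 q [-0.05  0.44  1.76 -0.    0.95  1.57] w 0.0398
```

```bash
python3 -m pendant '[[[36,0.04,0,-0.005,0],[36,0.04,0,0,0],[36,0.03,0,0,0],[36,0.02,0,0,0],[36,0.01,0,0,0],[36,0,0,0,0],[36,0,0,0,0]]]'
python3 - <<'E'
from h import *
jog([.4986,.0901,.150],-.057)
E
```

```text
time_s: 19.2
ee_pos: [0.4966, 0.09, 0.1497]
orientation: [1.0, -0.028, -0.002, 0.0]
contact_force: [-9.7, 0.1, 4.1]
width: 0.0402
finger_force: 25.0
units x,y,z [ 0.049 -0.004 -0.008] turn 0.0 psi -0.0569 pos [0.4966 0.09   0.1497] F [-9.7  0.1  4.1] t 19.2 q [-0.05  0.45  1.74 -0.    0.95  1.57] w 0.0402
```

```bash
for i in 1; do python3 -m pendant '[[[36,0.015,0,-0.004,0],[36,0.01,0,0,0],[36,0,0,0,0],[36,0,0,0,0]]]' 35; done; python3 -m pendant '[[[36,0.015,0,0,0],[36,0.01,0,0,0],[36,0,0,0,0],[36,0,0,0,0]]]'
```

```text
time_s: 19.6
ee_pos: [0.4974, 0.09, 0.1497]
orientation: [1.0, -0.028, -0.003, 0.0]
contact_force: [-9.8, -0.8, 4.7]
width: 0.0396
finger_force: 35.0
time_s: 20.0
ee_pos: [0.4977, 0.09, 0.1497]
orientation: [1.0, -0.028, -0.004, 0.0]
contact_force: [-16.9, -0.2, 9.3]
width: 0.0395
finger_force: 35.0
```

```bash
python3 -m pendant '[[[36,0,0,-0.015,0],[36,0.005,0,0,0],[36,0,0,0,0],[36,0,0,0,0],[36,0,0,0,0]]]'
python3 - <<'E'
from h import *
c=cap('wrist','w8.png');jog([.4976,.0901,.15],-.057)
o=robot.get_obs();print(o['joint_vel'].max() if hasattr(o['joint_vel'],'max') else o['joint_vel'])
E
```

```text
time_s: 20.5
ee_pos: [0.4978, 0.09, 0.1498]
orientation: [1.0, -0.028, -0.004, 0.0]
contact_force: [-14.8, -0.1, 2.8]
width: 0.0397
finger_force: 35.0
units x,y,z [-0.004 -0.002 -0.005] turn 0.0 psi -0.0567 pos [0.4978 0.09   0.1498] F [-14.3  -1.3   3.9] t 20.55 q [-0.05  0.45  1.73 -0.    0.96  1.57] w 0.0399
0.0013222265360858937
```

View pics/w8.png

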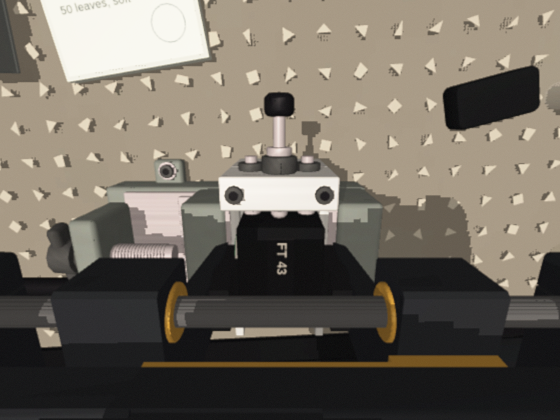

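The knob stands out behind the wall at (279,103), and the cube's front face meets both stop screws at about (252,211) and (307,211). It is square in the channel. The push of about 14.5 N exceeds the 9 N spring force, so the stops are loaded.

```bash
python3 -c "
from bench import robot
print(robot.finish_job())"
```

```text
the job is handed in; nothing more can be done
None
```

The job is handed in with the carrier clamped in the vise and the cube held home on both stop screws at 35 N grip; the jaw's grip (about 32 N) is worked out from the crank angle, not measured, and the hand-in returned no verdict.

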